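# Lever open the drip tub and ease its lid shut

### The job

A washed dosing ball is draining on the little chute beside the lidded tub, held back by the lid. With your fingertips press the tub's lever all the way down so that the linked lid opens fully and the ball rolls into the tub, then let the lever come up slowly under your fingers so that the lid eases shut without slamming, and move clear. Work only through the lever: do not touch or lift the lid or the ball, and leave the pot, jar, can and nozzle standing where they are.

Things in the scene. Friction and masses are not known exactly. Their poses are not given: they have to be found in the camera images.
- tub: square grey sheet-metal tub, 160 x 160 mm, 165 mm high, walls 4 mm, screwed to the ledge; origin at the centre of its underside, z up. The lever sticks out on its -x side, the lid is hinged along its +y top edge; on its -y side a straight open steel chute (78 mm wide, 115 mm long) slopes down at 0.2 rad into a notch 68 mm wide in the wall, 120 mm up
- lever_pad (a point): centre of the top face of the lever's pressing pad, a steel plate 44 mm (tub's x) x 55 mm (y) x 6 mm at the end of the lever. Untouched it is about 102 mm above the ledge, sloping 0.2 rad down towards the tub; fully pressed about 52 mm, so it travels 50 mm nearly straight down, to a hard stop. Pressing takes 1 to 6 N
- lever_pivot (a point): the lever's pivot (axis along the tub's y), 90 mm from the tub's centre on the -x side, 75 mm above the ledge; the pad is 120 mm farther out
- lever (a joint): lever angle in rad: 0 up (lid shut), 0.42 at the bottom stop (lid fully open). The linked lid turns 2.6 times as far; the lid's weight brings the lever back up, with no damper, so a lever let go lets the lid slam
- lid (a joint): lid angle in rad: 0 shut, 1.09 fully open. A flat aluminium plate 164 x 166 x 4 mm, 0.2 to 0.3 kg, with a lip 64 mm wide hanging 36 mm down in the chute's notch that holds the ball back; from about 0.35 rad the ball can pass. Falling faster than 2 rad/s (the lever pad rising at about 90 mm/s) counts as slamming
- lid_edge (a point): middle of the upper face of the lid's free edge, over the chute's notch, 169 mm above the ledge when shut
- ball_center (a point): centre of the white rigid plastic ball, 50 mm across, about 50 g. At the start it lies on the chute against the lid's lip, 106 mm from the tub's centre on the tub's -y side and about 153 mm above the ledge; in the tub it rests on the floor, its centre 31 mm above the ledge
- ball: the same ball; this point lies on its surface and turns with it, so use the centre point
- pot: empty terracotta pot, 96 mm across its rim, 90 mm high, loose, on the ledge beside the tub; origin under its centre
- jar: glass spice jar with a twist cap, 46 mm across, 90 mm high, loose, 115 mm or more to the side of the lever pad; origin under its centre
- coffee_can: bare aluminium coffee can, 100 mm across, 130 mm high, loose, on the tub's +y side; origin under its centre
- nozzle: black plastic spray nozzle head standing on its wide face, 60 mm across, 70 mm high, loose, on the tub's -y side in front of the chute; origin under its centre
Things that resemble listed ones, but are neither listed nor needed, are in the scene too. Several things look just like the coffee_can: the one meant starts farthest to the robot's right. Leave any turquoise look-alike of the nozzle alone.

How it is judged:
On the way, in this order (a step that is already met when the one before it is completed fails the run):
1. the lever pressed down, the lid fully open (at least 0.95 rad) and the ball inside the tub (value of joint lid above 0.95 rad and x of ball_center in the frame of tub between -0.08 and 0.08 m and y of ball_center in the frame of tub between -0.08 and 0.08 m and z of ball_center in the frame of tub below 0.06 m), for 0.2 s.
2. the lid shut again over the ball (value of joint lid below 0.05 rad and x of ball_center in the frame of tub between -0.08 and 0.08 m and y of ball_center in the frame of tub between -0.08 and 0.08 m and z of ball_center in the frame of tub below 0.06 m), for 0.2 s.
At the end, for the whole second after the job is handed in: the lid is shut (within 0.05 rad) and the lever up, the ball lies on the floor inside the tub, and pot, jar, can and nozzle stand within 15 mm of where they were (all of step 2 and value of joint lever below 0.02 rad and distance of each of pot, jar, coffee_can, nozzle from where it was at the start of the episode below 0.015 m and angle between each of pot, jar, coffee_can, nozzle's own z axis and vertical below 0.1 rad); the robot touches nothing.
It fails at once if the lid slams: it falls faster than 2 rad/s (velocity of joint lid below -2 rad/s).
It fails at once if the robot touches the lid (contact force between any of the arm, the fingers and lid above 0.5 N).
It fails at once if the robot touches, carries or lifts the ball (contact force between any of the arm, the fingers and ball above 0.2 N or height (world z) of ball_center above 0.19 m).
It fails at once if a bystander is pushed away, tipped or lifted (distance of any of pot, jar, coffee_can, nozzle from where it was at the start of the episode above 0.015 m or angle between any of pot, jar, coffee_can, nozzle's own z axis and vertical above 0.2 rad).
It also fails if it takes over 45 s, if anything falls off the work surface, if the arm or the gripper's body presses on something with over 40 N, if the wrist force passes 120 N, or if a joint passes its speed limit or range.

### The arm

A 7-joint arm with a two-finger parallel gripper is mounted at the origin on the work surface. World frame = base frame: x ahead of the robot, y to its left, z up, the work surface at z = 0. Lengths are in m, angles in rad, forces in N, time in s.
With the tool pointing down it reaches from about 0.425 to 0.875 m from the base axis. Payload 4.7 kg.
Tool frame: the origin (TCP) lies at the centre of the arm's flange, where the gripper is bolted on; the fingertips stand 182 mm ahead of it and the grasp point (between the pads) lies ahead of it (ctrl.hold_point_z is the z of the grasp point in the tool frame, in m); z points along the fingers, y is the direction in which the jaws open and shut (so a half turn about z gives the same grasp; the last joint's range is limited). The gripper opens to 87 mm and grips with 3 to 60 N. Pads are 19 mm wide; open, the fingers measure 117 mm over their backs; the gripper's body (75 mm by 190 mm) begins 51 mm behind the grasp point.
Start: joints at [1.196, 0.321, -0.07, 1.45, 0.023, 1.371, -0.057], TCP at [0.246, -0.601, 0.405] pointing down, gripper open.
Joint ranges: [-2.86, 2.86], [-0.3, 2.09], [-1.38, 1.24], [0.06, 2.45], [-1.56, 4.7], [0.09, 2.05], [-2.69, 2.69]. Speed limits (rad/s): [2.57, 2.57, 3.14, 3.14, 3.14, 3.14, 3.14].

### API

Orientations are given as a rotation vector (axis times angle).
In Python, from bench import get_state, imaging, workorder, ctrl gives the robot as it stands.
- The arm moves only by the tool step_arm, never from a script. Its argument "increments" is a list of rows, each an object of numbers: "claw": the opening, from 0 (shut) to 1 (fully open); "tx", "ty", "tz": the shift along the tool's x, y, z in m; "spin": the turn about the tool's z in degrees. A call has 1 to 8 rows; each row is the pose to reach, as a shift and turn from the pose commanded when the call began, along the tool's axes at that moment; what a row does not reach only later rows make up. A row lasts 1/12 s, in which the tool goes at most 41.7 mm and 7.16 degrees, less where a joint would pass 70% of its speed; a pose out of reach is approached as far as the arm can. A call with a gripper value outside its range is refused whole. The fingers move at their own pace and stop on an object; "force" is the grip in N (left out, the last holds). Time passes only in rows, so rows that repeat a pose let the fingers close. It gives the time, the measured TCP pose, the force and the opening at its end, in the units of the state.
- get_state(): the state, without advancing time (a new reading comes with each control period).
- imaging.get_image(name): name is "side" or "top"; returns the picture (420x560x3 uint8, blue, green, red); there is no depth.
- imaging.camera_params(name): a dict with "intrinsics" (3x3 intrinsics, pixels), "camera_from_world" (4x4, takes a point from world to camera coordinates). Camera axes: x right, y down, z forward; pixel columns grow to the right and rows downward; lengths in m; the calibration is good to about 2 mm. A picture is of the moment at which its call begins. camera_params takes no time and is no camera call.
- workorder.close_job(): hands the job in, once; it reports no verdict.
The state is a dict: "time": time; "joint_positions": joint angles; "qd": joint speeds; "joint_torque": joint torques, N m; "position": TCP position; "tool_rot": TCP orientation; "ft_force": force on the tool from outside, world axes, zero at the start; "torque": the same for the moment, N m; "grip_width": opening from 0.0 (shut) to 1.0 (fully open).
Only numpy, scipy, OpenCV 4.12 (cv2) and the standard library are available. Lean on these libraries where they do the work, as an engineer would, in place of code of your own. Each camera call takes 0.05 s, during which the arm holds its last target. There are 200 camera calls.

## Working session

There is one attempt and no reset: what is moved stays moved. The work goes in short steps, Python scripts to look and compute and a tool call to move; the robot and the scene stay as the last step left them, time stands still between calls to the robot, and variables do not carry over. Pictures are saved under pics/ and viewed, on a budget of 10 in all, crops included, one or two more only if the job needs it, and the job is handed in when it is done.

Besides the shell and the picture viewer there is one more tool, called after "Request:" as name(argument=value, ...) on one line, values as JSON. step_arm: Moves the arm, as the interface text tells. Its arguments: {"type":"object","properties":{"increments":{"type":"array"},"force":{"type":"number"}},"required":["increments"]}

```bash
mkdir -p pics; ls
python3 - <<'E'
from bench import get_state, imaging, workorder, ctrl
import cv2
for n in ("side","top"):
    cv2.imwrite(f"pics/{n}0.png",imaging.get_image(n)); p=imaging.camera_params(n); print(n,p)
print(get_state(), ctrl.hold_point_z)
E
```

```text
pics
side {'intrinsics': array([[448.98998389,   0.        , 275.75592425],
       [  0.        , 448.98998389, 207.70600794],
       [  0.        ,   0.        ,   1.        ]]), 'camera_from_world': array([[ 0.95583992, -0.29383269, -0.00569177, -0.53254784],
       [-0.21621108, -0.68995477, -0.69080763,  0.23189251],
       [ 0.1990548 ,  0.66153214, -0.7230162 ,  1.05195088],
       [ 0.        ,  0.        ,  0.        ,  1.        ]])}
top {'intrinsics': array([[395.23720968,   0.        , 283.90957133],
       [  0.        , 395.23720968, 212.98987922],
       [  0.        ,   0.        ,   1.        ]]), 'camera_from_world': array([[ 0.02590622, -0.9994109 ,  0.02251033, -0.00349933],
       [-0.99713132, -0.02743603, -0.07054355,  0.56687762],
       [ 0.07111959, -0.02061824, -0.99725468,  1.0138662 ],
       [ 0.        ,  0.        ,  0.        ,  1.        ]])}
{'time': 0.1, 'joint_positions': array([ 1.1960986 ,  0.32171232, -0.07007137,  1.45154047,  0.02258123,
        1.37081118, -0.05692791]), 'qd': array([ 0.00206671, -0.00165414, -0.00018176, -0.00355218, -0.00048036,
        0.00011628, -0.00196373]), 'joint_torque': array([-9.83542341e-04, -4.92571306e+01, -4.06330414e-01, -3.13398385e+01,
       -6.42620330e-02,  3.94752645e-02,  5.41408463e-05]), 'position': array([ 0.24629551, -0.60132796,  0.40380055]), 'tool_rot': array([-3.08081738e+00, -6.06540831e-01,  6.33279695e-04]), 'ft_force': array([0.86961225, 0.59201269, 0.3628285 ]), 'torque': array([-0.05207151, -0.03050485,  0.00455546]), 'grip_width': 1.0012625373432313} 0.1635
```

View pics/side0.png

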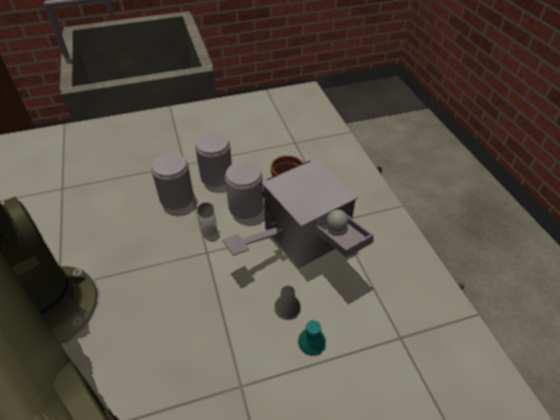

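View pics/top0.png

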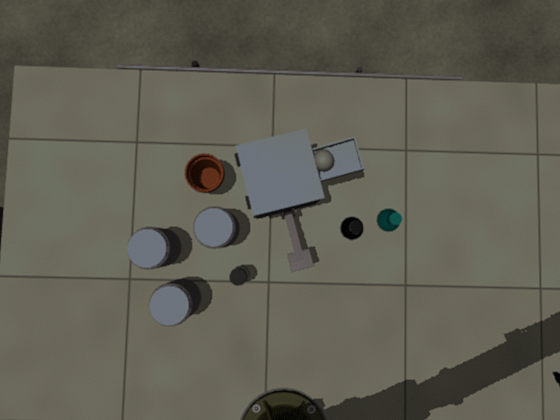

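The side view shows the pad at about (236,245), the ball on the chute at (337,219) and the jar at (207,220). The top view shows the pad at about (301,261), the lid at (280,172) and the black nozzle at (352,228). Next I'll enlarge the area around the lever.

Run:
```python
import cv2,numpy as np
a=cv2.imread("pics/top0.png")[120:300,220:380]; b=cv2.imread("pics/side0.png")[150:280,190:390]
a=cv2.resize(a,None,fx=3,fy=3,interpolation=cv2.INTER_CUBIC)   # 480x540
b=b[60:120,10:100]; b=cv2.resize(b,None,fx=3.5,fy=3.5,interpolation=cv2.INTER_CUBIC)
c=np.zeros((540,480+b.shape[1],3),np.uint8); c[:,:480]=a; c[:b.shape[0],480:]=b
c=np.clip(c*1.4,0,255).astype(np.uint8)
cv2.imwrite("pics/crop.png",c); print(c.shape)
```

```text
(540, 795, 3)
```

View pics/crop.png

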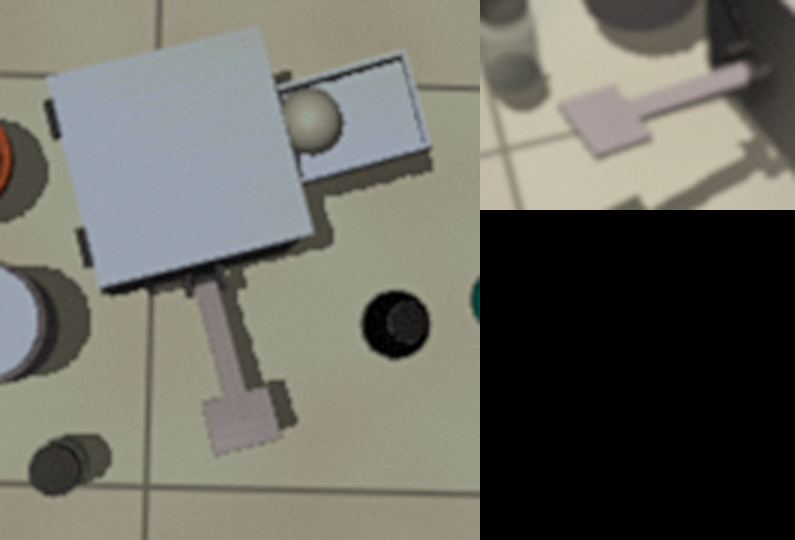

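The crop shows the pad corners in the top view at (203,401), (272,388), (282,437) and (218,455), and the lid corners at (48,77), (258,27), (312,233) and (103,288). In the side inset the pad centre is at (604,120).

```bash
cat > h.py <<'E'
import numpy as np
from bench import imaging
from scipy.spatial.transform import Rotation as R
def ray(n,u,v):
    p=imaging.camera_params(n);T=np.linalg.inv(p["camera_from_world"])
    return T[:3,3],T[:3,:3]@np.linalg.inv(p["intrinsics"])@[u,v,1]
def atz(n,u,v,z):
    o,d=ray(n,u,v);return o+d*(z-o[2])/d[2]
def tri(a,b):
    A=np.zeros((3,3));r=np.zeros(3)
    for o,d in(a,b):
        d=d/np.linalg.norm(d);P=np.eye(3)-np.outer(d,d);A+=P;r+=P@o
    return np.linalg.solve(A,r)
def proj(n,X):
    p=imaging.camera_params(n);c=p["camera_from_world"]@np.append(X,1);c=p["intrinsics"]@c[:3];return c[:2]/c[2]
E
python3 - <<'E'
from h import *
f=lambda u,v:(220+u/3,120+v/3)
np.set_printoptions(precision=4,suppress=True)
pc=[atz("top",*f(*q),.102) for q in((203,401),(272,388),(282,437),(218,455))]
print("pad",np.mean(pc,0)); print("padside",atz("side",235.4,244.3,.102)); print("tri",tri(ray("top",301.,260.3),ray("side",235.4,244.3)))
lc=np.array([atz("top",*f(*q),.169) for q in((48,77),(258,27),(312,233),(103,288))]); c=lc.mean(0)
print("tub",c,[np.linalg.norm(lc[i]-lc[i-1]) for i in range(4)])
# +y edge: corners 0,3 (left); -y edge: 1,2 (chute side); -x side: 2,3
y=(lc[0]+lc[3]-lc[1]-lc[2]);x=(lc[0]+lc[1]-lc[2]-lc[3]);
ax,ay=np.arctan2(x[1],x[0]),np.arctan2(y[1],y[0])-np.pi/2;print(ax,ay)
t=(ax+ay)/2
print("pad from tub",c[:2]-.21*np.array([np.cos(t),np.sin(t)]), "yaw",t)
for nm,u,v,z in(("jar",238.7,275.5,.09),("nozzle",352,228,.03),("can",215,227,.13)):print(nm,atz("top",u,v,z))
from bench import get_state
s=get_state();M=R.from_rotvec(s["tool_rot"]).as_matrix();print(M)
E
```

```text
pad [ 0.4493 -0.0311  0.102 ]
padside [ 0.4498 -0.0307  0.102 ]
tri [ 0.4493 -0.0306  0.1019]
tub [0.6488 0.0256 0.169 ] [np.float64(0.164643420742319), np.float64(0.16334419499082925), np.float64(0.16195052760126838), np.float64(0.16169458030759243)]
0.2801171231106147 0.2774324116570863
pad from tub [ 0.447  -0.0322] yaw 0.27877476738385054
jar [0.4081 0.1179 0.09  ]
nozzle [ 0.5319 -0.1658  0.03  ]
can [0.5219 0.1731 0.13  ]
[[ 0.9254  0.3791 -0.0007]
 [ 0.3791 -0.9254  0.0015]
 [-0.0001 -0.0017 -1.    ]]
```

The pad is at about (0.449, -0.031, 0.102) and the tub yaw is about 16°, so I need a spin of about +6.3°. I'll close the fingers and move over in two calls.

Request:
step_arm(increments=[{"claw": 0, "tx": 0.015, "ty": -0.013, "tz": 0}, {"claw": 0, "tx": 0.045, "ty": -0.04}, {"claw": 0, "tx": 0.075, "ty": -0.066}, {"claw": 0, "tx": 0.105, "ty": -0.093}, {"claw": 0, "tx": 0.135, "ty": -0.119}, {"claw": 0, "tx": 0.165, "ty": -0.145}, {"claw": 0, "tx": 0.19, "ty": -0.167}, {"claw": 0, "tx": 0.205, "ty": -0.181}])

```text
invalid input at $.increments[0]: expected keys claw, tx, ty, tz, spin
```

Request:
step_arm(increments=[{"claw": 0, "tx": 0.015, "ty": -0.013, "tz": 0, "spin": 0}, {"claw": 0, "tx": 0.045, "ty": -0.04, "tz": 0, "spin": 0}, {"claw": 0, "tx": 0.075, "ty": -0.066, "tz": 0, "spin": 0}, {"claw": 0, "tx": 0.105, "ty": -0.093, "tz": 0, "spin": 0}, {"claw": 0, "tx": 0.135, "ty": -0.119, "tz": 0, "spin": 0}, {"claw": 0, "tx": 0.165, "ty": -0.145, "tz": 0, "spin": 0}, {"claw": 0, "tx": 0.19, "ty": -0.167, "tz": 0, "spin": 0}, {"claw": 0, "tx": 0.205, "ty": -0.181, "tz": 0, "spin": 0}])

```text
time: 0.77
position: [0.3695, -0.3522, 0.4046]
tool_rot: [-3.08, -0.614, -0.001]
ft_force: [0.6, -0.9, 0.6]
grip_width: 0.476
```

Request:
step_arm(increments=[{"claw": 0, "tx": 0.012, "ty": -0.016, "tz": 0, "spin": 1}, {"claw": 0, "tx": 0.035, "ty": -0.047, "tz": 0, "spin": 2}, {"claw": 0, "tx": 0.058, "ty": -0.079, "tz": 0, "spin": 3}, {"claw": 0, "tx": 0.081, "ty": -0.11, "tz": 0, "spin": 4}, {"claw": 0, "tx": 0.104, "ty": -0.141, "tz": 0, "spin": 5}, {"claw": 0, "tx": 0.127, "ty": -0.172, "tz": 0, "spin": 6}, {"claw": 0, "tx": 0.15, "ty": -0.203, "tz": 0, "spin": 6.3}, {"claw": 0, "tx": 0.17, "ty": -0.23, "tz": 0, "spin": 6.3}])

```text
time: 1.43
position: [0.4376, -0.0762, 0.4046]
tool_rot: [3.111, 0.438, -0.0]
ft_force: [0.6, 0.2, 0.7]
grip_width: 0.01
```

```bash
cat > g.py <<'E'
from h import *; from bench import get_state
import sys
s=get_state();M=R.from_rotvec(s["tool_rot"]).as_matrix();p=s["position"];tip=p+M[:,2]*.182
print("t",s["time"],"tip",tip.round(4),"grip",round(s["grip_width"],3),"F",s["ft_force"].round(1),"yaw y",np.degrees(np.arctan2(M[1,1],M[0,1])).round(2),"z",M[:,2].round(4))
print("tool delta to pad",(M.T@(np.array([.449,-.031,.102])-tip)).round(4))
E
python3 g.py
```

```text
t 1.4333 tip [ 0.4376 -0.0762  0.2226] grip 0.01 F [0.6 0.2 0.7] yaw y -73.96 z [-1.e-04 -1.e-04 -1.e+00]
tool delta to pad [ 0.0235 -0.0403  0.1206]
```

Request:
step_arm(increments=[{"claw": 0, "tx": 0.012, "ty": -0.02, "tz": 0, "spin": 0}, {"claw": 0, "tx": 0.023, "ty": -0.04, "tz": 0.01, "spin": 0}, {"claw": 0, "tx": 0.023, "ty": -0.04, "tz": 0.03, "spin": 0}, {"claw": 0, "tx": 0.023, "ty": -0.04, "tz": 0.05, "spin": 0}, {"claw": 0, "tx": 0.023, "ty": -0.04, "tz": 0.07, "spin": 0}, {"claw": 0, "tx": 0.023, "ty": -0.04, "tz": 0.085, "spin": 0}, {"claw": 0, "tx": 0.023, "ty": -0.04, "tz": 0.092, "spin": 0}, {"claw": 0, "tx": 0.023, "ty": -0.04, "tz": 0.092, "spin": 0}])

```text
time: 2.1
position: [0.4478, -0.0342, 0.3111]
tool_rot: [-3.11, -0.437, 0.005]
ft_force: [-0.4, 0.0, 0.5]
grip_width: 0.006
```

```bash
python3 g.py
python3 - <<'E'
from h import *; import cv2
a=imaging.get_image("top")[150:310,200:400]; b=imaging.get_image("side")[130:290,180:380]
cv2.imwrite("pics/near.png",np.hstack([cv2.resize(i,(400,320),interpolation=cv2.INTER_CUBIC) for i in(a,b)]))
print([proj(n,[.449,-.031,.13]).round() for n in("top","side")])
E
```

```text
t 2.1 tip [ 0.4472 -0.0341  0.1291] grip 0.006 F [-0.4  0.   0.5] yaw y -74.02 z [-3.5e-03  8.0e-04 -1.0e+00]
tool delta to pad [ 0.0027 -0.0024  0.0271]
[array([302., 261.]), array([234., 237.])]
```

View pics/near.png

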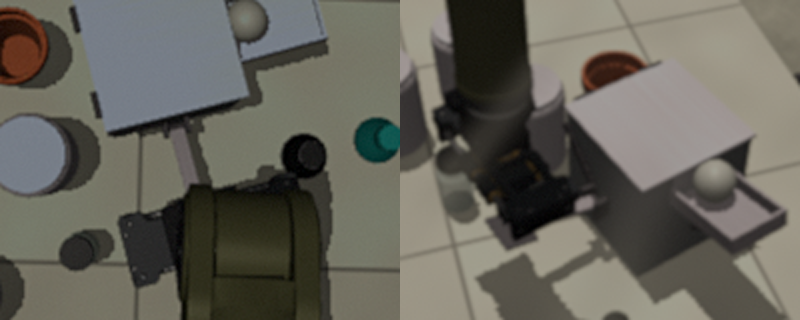

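The picture shows the gripper over the pad (side crop about (515,230)), with its body clear of the lid and the jar. Now I'll press down.

Request:
step_arm(increments=[{"claw": 0, "tx": 0.002, "ty": -0.002, "tz": 0.008, "spin": 0}, {"claw": 0, "tx": 0.002, "ty": -0.002, "tz": 0.016, "spin": 0}, {"claw": 0, "tx": 0.002, "ty": -0.002, "tz": 0.022, "spin": 0}, {"claw": 0, "tx": 0.002, "ty": -0.002, "tz": 0.026, "spin": 0}, {"claw": 0, "tx": 0.002, "ty": -0.002, "tz": 0.03, "spin": 0}, {"claw": 0, "tx": 0.002, "ty": -0.002, "tz": 0.034, "spin": 0}, {"claw": 0, "tx": 0.002, "ty": -0.002, "tz": 0.038, "spin": 0}, {"claw": 0, "tx": 0.002, "ty": -0.002, "tz": 0.042, "spin": 0}])

```text
time: 2.87
position: [0.45, -0.0319, 0.2705]
tool_rot: [3.111, 0.436, -0.001]
ft_force: [-1.7, -0.4, 3.4]
grip_width: 0.005
```

```bash
python3 g.py
```

```text
t 2.8667 tip [ 0.4499 -0.032   0.0885] grip 0.005 F [-1.7 -0.4  3.4] yaw y -74.03 z [-3.e-04 -4.e-04 -1.e+00]
tool delta to pad [-0.0006 -0.0012 -0.0135]
```

Request:
step_arm(increments=[{"claw": 0, "tx": 0, "ty": 0, "tz": 0.004, "spin": 0}, {"claw": 0, "tx": 0, "ty": 0, "tz": 0.008, "spin": 0}, {"claw": 0, "tx": 0, "ty": 0, "tz": 0.012, "spin": 0}, {"claw": 0, "tx": 0, "ty": 0, "tz": 0.016, "spin": 0}, {"claw": 0, "tx": 0, "ty": 0, "tz": 0.02, "spin": 0}, {"claw": 0, "tx": 0, "ty": 0, "tz": 0.024, "spin": 0}, {"claw": 0, "tx": 0, "ty": 0, "tz": 0.028, "spin": 0}, {"claw": 0, "tx": 0, "ty": 0, "tz": 0.03, "spin": 0}])

```text
time: 3.53
position: [0.4505, -0.0316, 0.2404]
tool_rot: [-3.111, -0.437, -0.002]
ft_force: [0.7, -0.8, 1.1]
grip_width: 0.002
```

Request:
step_arm(increments=[{"claw": 0, "tx": 0, "ty": 0, "tz": 0.001, "spin": 0}, {"claw": 0, "tx": 0, "ty": 0, "tz": 0.002, "spin": 0}, {"claw": 0, "tx": 0, "ty": 0, "tz": 0.003, "spin": 0}, {"claw": 0, "tx": 0, "ty": 0, "tz": 0.004, "spin": 0}, {"claw": 0, "tx": 0, "ty": 0, "tz": 0.004, "spin": 0}, {"claw": 0, "tx": 0, "ty": 0, "tz": 0.004, "spin": 0}])

```text
time: 4.03
position: [0.45, -0.0317, 0.2367]
tool_rot: [-3.111, -0.437, 0.0]
ft_force: [0.1, 0.7, 2.0]
grip_width: 0.005
```

```bash
python3 g.py
```

```text
t 4.0333 tip [ 0.45   -0.0317  0.0547] grip 0.005 F [0.1 0.7 2. ] yaw y -74.02 z [-2.e-04  0.e+00 -1.e+00]
tool delta to pad [-0.0007 -0.0009 -0.0473]
```

Not at the stop yet, so I'll creep down the last few millimetres.

Request:
step_arm(increments=[{"claw": 0, "tx": 0, "ty": 0, "tz": 0.001, "spin": 0}, {"claw": 0, "tx": 0, "ty": 0, "tz": 0.002, "spin": 0}, {"claw": 0, "tx": 0, "ty": 0, "tz": 0.003, "spin": 0}, {"claw": 0, "tx": 0, "ty": 0, "tz": 0.003, "spin": 0}, {"claw": 0, "tx": 0, "ty": 0, "tz": 0.003, "spin": 0}, {"claw": 0, "tx": 0, "ty": 0, "tz": 0.003, "spin": 0}])

```text
time: 4.53
position: [0.4504, -0.0315, 0.2355]
tool_rot: [3.11, 0.437, -0.001]
ft_force: [-5.1, 0.9, 16.4]
grip_width: 0.005
```

```bash
python3 g.py
python3 - <<'E'
from h import *; import cv2
a=imaging.get_image("top")[100:300,180:420]; b=imaging.get_image("side")[110:290,180:400]
cv2.imwrite("pics/press.png",np.hstack([cv2.resize(i,(400,333),interpolation=cv2.INTER_CUBIC) for i in(a,b)]))
E
```

```text
t 4.5333 tip [ 0.4504 -0.0317  0.0535] grip 0.005 F [-5.1  0.9 16.4] yaw y -74.02 z [-3.e-04 -9.e-04 -1.e+00]
tool delta to pad [-0.0012 -0.001  -0.0485]
```

View pics/press.png

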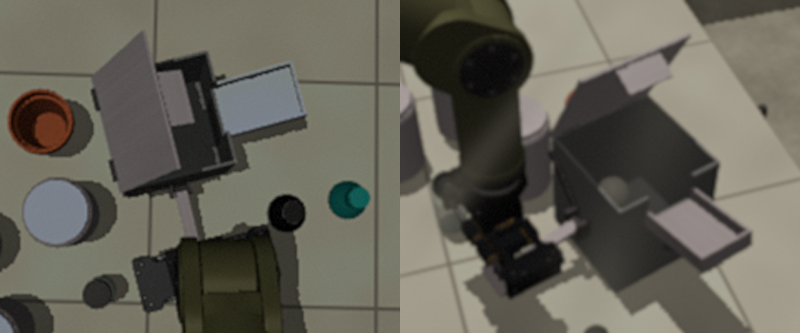

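The lid is fully open and the chute is empty. The ball shows inside the tub at side-crop (615,188), and 16 N confirms the stop. I'll hold a little longer and check that the ball is on the floor.

Request:
step_arm(increments=[{"claw": 0, "tx": 0, "ty": 0, "tz": 0, "spin": 0}, {"claw": 0, "tx": 0, "ty": 0, "tz": 0, "spin": 0}, {"claw": 0, "tx": 0, "ty": 0, "tz": 0, "spin": 0}, {"claw": 0, "tx": 0, "ty": 0, "tz": 0, "spin": 0}, {"claw": 0, "tx": 0, "ty": 0, "tz": 0, "spin": 0}, {"claw": 0, "tx": 0, "ty": 0, "tz": 0, "spin": 0}])

```text
time: 5.13
position: [0.4504, -0.0315, 0.2355]
tool_rot: [3.11, 0.437, -0.0]
ft_force: [-3.6, 1.2, 17.3]
grip_width: 0.006
```

```bash
python3 g.py
python3 - <<'E'
from h import *; import cv2
b=imaging.get_image("side"); cv2.imwrite("pics/ball.png",cv2.resize(np.clip(b[160:270,250:370]*1.8,0,255).astype(np.uint8),None,fx=4,fy=4,interpolation=cv2.INTER_CUBIC))
X=atz("side",298.3,211.6,.031); t=.2788; d=X[:2]-[.6488,.0256]; c,s=np.cos(t),np.sin(t)
print("ball in tub",c*d[0]+s*d[1],-s*d[0]+c*d[1])
E
```

```text
t 5.1333 tip [ 0.4504 -0.0317  0.0535] grip 0.006 F [-3.6  1.2 17.3] yaw y -74.02 z [-2.e-04 -9.e-04 -1.e+00]
tool delta to pad [-0.0012 -0.001  -0.0485]
ball in tub 0.01594012957433905 0.05904447650546025
```

View pics/ball.png

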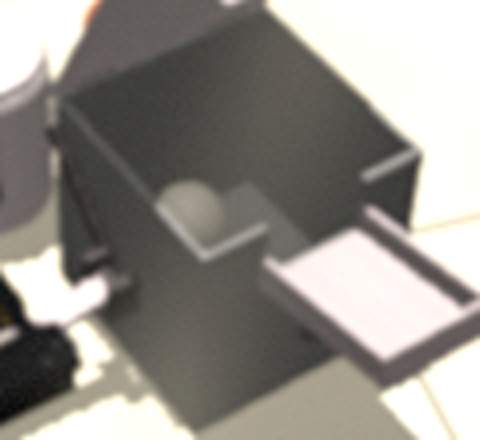

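The ball is on the floor (tub frame about (0.016, 0.055), against the back wall). Now I'll ease the lever up slowly.

Request:
step_arm(increments=[{"claw": 0, "tx": 0, "ty": 0, "tz": -0.001, "spin": 0}, {"claw": 0, "tx": 0, "ty": 0, "tz": -0.002, "spin": 0}, {"claw": 0, "tx": 0, "ty": 0, "tz": -0.003, "spin": 0}, {"claw": 0, "tx": 0, "ty": 0, "tz": -0.004, "spin": 0}, {"claw": 0, "tx": 0, "ty": 0, "tz": -0.005, "spin": 0}, {"claw": 0, "tx": 0, "ty": 0, "tz": -0.006, "spin": 0}, {"claw": 0, "tx": 0, "ty": 0, "tz": -0.007, "spin": 0}, {"claw": 0, "tx": 0, "ty": 0, "tz": -0.008, "spin": 0}])

```text
time: 5.85
position: [0.4497, -0.0319, 0.2415]
tool_rot: [-3.111, -0.437, 0.002]
ft_force: [-0.8, 0.0, 2.1]
grip_width: 0.007
```

Request:
step_arm(increments=[{"claw": 0, "tx": 0, "ty": 0, "tz": -0.0015, "spin": 0}, {"claw": 0, "tx": 0, "ty": 0, "tz": -0.003, "spin": 0}, {"claw": 0, "tx": 0, "ty": 0, "tz": -0.0045, "spin": 0}, {"claw": 0, "tx": 0, "ty": 0, "tz": -0.006, "spin": 0}, {"claw": 0, "tx": 0, "ty": 0, "tz": -0.0075, "spin": 0}, {"claw": 0, "tx": 0, "ty": 0, "tz": -0.009, "spin": 0}, {"claw": 0, "tx": 0, "ty": 0, "tz": -0.0105, "spin": 0}, {"claw": 0, "tx": 0, "ty": 0, "tz": -0.012, "spin": 0}])

```text
time: 6.52
position: [0.4501, -0.0318, 0.254]
tool_rot: [3.111, 0.436, -0.0]
ft_force: [-2.1, -0.1, 2.4]
grip_width: 0.006
```

Request:
step_arm(increments=[{"claw": 0, "tx": 0, "ty": 0, "tz": -0.0015, "spin": 0}, {"claw": 0, "tx": 0, "ty": 0, "tz": -0.003, "spin": 0}, {"claw": 0, "tx": 0, "ty": 0, "tz": -0.0045, "spin": 0}, {"claw": 0, "tx": 0, "ty": 0, "tz": -0.006, "spin": 0}, {"claw": 0, "tx": 0, "ty": 0, "tz": -0.0075, "spin": 0}, {"claw": 0, "tx": 0, "ty": 0, "tz": -0.009, "spin": 0}, {"claw": 0, "tx": 0, "ty": 0, "tz": -0.0105, "spin": 0}, {"claw": 0, "tx": 0, "ty": 0, "tz": -0.012, "spin": 0}])

```text
time: 7.18
position: [0.4502, -0.0318, 0.266]
tool_rot: [3.111, 0.437, 0.001]
ft_force: [-0.6, -0.6, 2.8]
grip_width: 0.007
```

```bash
python3 g.py
```

```text
t 7.1833 tip [ 0.4503 -0.0318  0.084 ] grip 0.007 F [-0.6 -0.6  2.8] yaw y -74.02 z [ 6.e-04 -1.e-04 -1.e+00]
tool delta to pad [-0.0011 -0.0011 -0.018 ]
```

The fingertips are still on the pad at about 2.5 N, and there are about 18–22 mm left to rise.

Request:
step_arm(increments=[{"claw": 0, "tx": 0, "ty": 0, "tz": -0.0015, "spin": 0}, {"claw": 0, "tx": 0, "ty": 0, "tz": -0.003, "spin": 0}, {"claw": 0, "tx": 0, "ty": 0, "tz": -0.0045, "spin": 0}, {"claw": 0, "tx": 0, "ty": 0, "tz": -0.006, "spin": 0}, {"claw": 0, "tx": 0, "ty": 0, "tz": -0.0075, "spin": 0}, {"claw": 0, "tx": 0, "ty": 0, "tz": -0.009, "spin": 0}, {"claw": 0, "tx": 0, "ty": 0, "tz": -0.0105, "spin": 0}, {"claw": 0, "tx": 0, "ty": 0, "tz": -0.012, "spin": 0}])

```text
time: 7.85
position: [0.4507, -0.0315, 0.2783]
tool_rot: [3.111, 0.437, 0.004]
ft_force: [2.2, 0.6, 2.9]
grip_width: 0.006
```

Request:
step_arm(increments=[{"claw": 0, "tx": 0, "ty": 0, "tz": -0.001, "spin": 0}, {"claw": 0, "tx": 0, "ty": 0, "tz": -0.002, "spin": 0}, {"claw": 0, "tx": 0, "ty": 0, "tz": -0.003, "spin": 0}, {"claw": 0, "tx": 0, "ty": 0, "tz": -0.004, "spin": 0}, {"claw": 0, "tx": 0, "ty": 0, "tz": -0.005, "spin": 0}, {"claw": 0, "tx": 0, "ty": 0, "tz": -0.006, "spin": 0}, {"claw": 0, "tx": 0, "ty": 0, "tz": -0.007, "spin": 0}, {"claw": 0, "tx": 0, "ty": 0, "tz": -0.008, "spin": 0}])

```text
time: 8.52
position: [0.45, -0.0317, 0.2858]
tool_rot: [-3.111, -0.437, 0.0]
ft_force: [2.8, 0.9, 2.8]
grip_width: 0.007
```

Request:
step_arm(increments=[{"claw": 0, "tx": 0, "ty": 0, "tz": -0.001, "spin": 0}, {"claw": 0, "tx": 0, "ty": 0, "tz": -0.002, "spin": 0}, {"claw": 0, "tx": 0, "ty": 0, "tz": -0.003, "spin": 0}, {"claw": 0, "tx": 0, "ty": 0, "tz": -0.004, "spin": 0}, {"claw": 0, "tx": 0, "ty": 0, "tz": -0.005, "spin": 0}, {"claw": 0, "tx": 0, "ty": 0, "tz": -0.006, "spin": 0}, {"claw": 0, "tx": 0, "ty": 0, "tz": -0.007, "spin": 0}, {"claw": 0, "tx": 0, "ty": 0, "tz": -0.008, "spin": 0}])

```text
time: 9.18
position: [0.45, -0.0318, 0.2938]
tool_rot: [3.111, 0.437, -0.001]
ft_force: [0.1, 0.2, 0.4]
grip_width: 0.006
```

```bash
python3 g.py
```

```text
t 9.1833 tip [ 0.4499 -0.0318  0.1118] grip 0.006 F [0.1 0.2 0.4] yaw y -74.03 z [-3.e-04 -1.e-04 -1.e+00]
tool delta to pad [-0.0006 -0.001   0.0098]
```

There's no contact now. I'll lift away and move clear.

Request:
step_arm(increments=[{"claw": 0, "tx": 0, "ty": 0, "tz": -0.005, "spin": 0}, {"claw": 0, "tx": 0, "ty": 0, "tz": -0.02, "spin": 0}, {"claw": 0, "tx": 0, "ty": 0, "tz": -0.04, "spin": 0}, {"claw": 0, "tx": 0, "ty": 0, "tz": -0.065, "spin": 0}, {"claw": 0, "tx": 0, "ty": 0, "tz": -0.09, "spin": 0}, {"claw": 0, "tx": 0, "ty": 0.02, "tz": -0.11, "spin": 0}, {"claw": 0, "tx": 0, "ty": 0.05, "tz": -0.11, "spin": 0}, {"claw": 0, "tx": 0, "ty": 0.08, "tz": -0.11, "spin": 0}])

```text
time: 9.85
position: [0.4728, -0.1089, 0.4062]
tool_rot: [3.108, 0.439, 0.006]
ft_force: [-0.1, 1.1, -1.3]
grip_width: 0.005
```

Request:
step_arm(increments=[{"claw": 0, "tx": 0, "ty": 0.03, "tz": 0, "spin": 0}, {"claw": 0, "tx": 0, "ty": 0.06, "tz": 0, "spin": 0}, {"claw": 0, "tx": 0, "ty": 0.09, "tz": 0, "spin": 0}, {"claw": 0, "tx": 0, "ty": 0.12, "tz": 0, "spin": 0}, {"claw": 0, "tx": 0, "ty": 0.14, "tz": 0, "spin": 0}, {"claw": 0, "tx": 0, "ty": 0.15, "tz": 0, "spin": 0}, {"claw": 0, "tx": 0, "ty": 0.15, "tz": 0, "spin": 0}, {"claw": 0, "tx": 0, "ty": 0.15, "tz": 0, "spin": 0}])

```text
time: 10.52
position: [0.5134, -0.2521, 0.4037]
tool_rot: [-3.11, -0.437, 0.0]
ft_force: [0.3, 0.7, -0.2]
grip_width: 0.009
```

```bash
python3 g.py
python3 - <<'E'
from h import *; import cv2
a=imaging.get_image("top");a0=cv2.imread("pics/top0.png")
b=imaging.get_image("side")[110:290,180:400]
cv2.imwrite("pics/end.png",np.hstack([cv2.resize(i,(400,333),interpolation=cv2.INTER_CUBIC) for i in(a[100:300,140:420],b)]))
E
```

```text
t 10.5167 tip [ 0.5133 -0.2519  0.2217] grip 0.009 F [ 0.3  0.7 -0.2] yaw y -74.01 z [-4.0e-04  1.3e-03 -1.0e+00]
tool delta to pad [-0.001  -0.2299  0.12  ]
```

View pics/end.png

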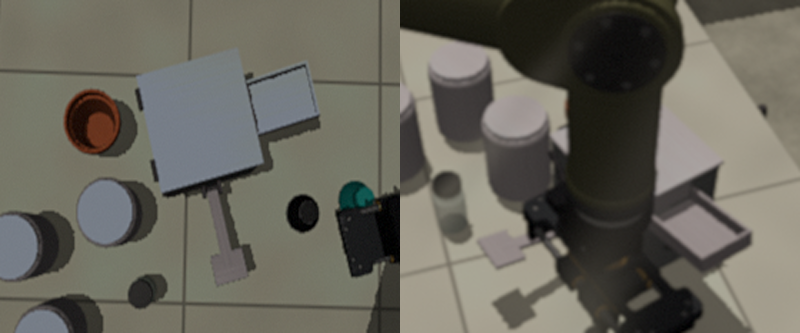

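The lid is shut, the pad is up and the chute is empty. The pot, jar, can and nozzle are standing, and the arm is clear. One numeric comparison against the starting picture, then I'll hand in.

Run:
```python
from h import *; import cv2
from bench import workorder
a=imaging.get_image("top").astype(int);a0=cv2.imread("pics/top0.png").astype(int)
for n,(x0,x1,y0,y1) in dict(lid=(235,312,128,218),lever=(280,320,215,275),pot=(180,230,150,195),can=(190,240,205,250),jar=(225,255,262,288),nozzle=(338,366,215,242)).items():
    print(n,np.abs(a-a0)[y0:y1,x0:x1].mean().round(2))
print(workorder.close_job())
```

```text
lid 9.3
lever 8.22
pot 5.99
can 8.6
jar 6.32
nozzle 5.67
the job is handed in; nothing more can be done
None
```

I handed in the job after pressing the lever to its stop, letting the ball roll into the tub, and easing the lid shut. The hand-in reported no verdict.

- **Press:** I pushed the pad down with closed fingertips to the bottom stop, where the force rose to about 16 N. The pictures showed the lid fully open, the chute empty and the ball on the tub floor against the back wall.
- **Release:** I raised the lever at about 12–18 mm/s, well below the 90 mm/s slamming limit. The force was about 2–3 N at each reading until the lever was up, then the fingers came off at about zero force. I then lifted away and moved clear, about 10.5 s into the 45 s.
- **Final look:** In the last picture the lid is shut and the pad is up. The pot, jar, can and nozzle look unmoved, and the tool force is near zero. With the lid shut I could not see the ball again.
- **Inconclusive check:** The pixel comparison with the starting picture did not settle anything. It differed by 6–9 grey levels in every area, about the same for all objects. That is probably an overall brightness or noise change rather than movement, but I did not confirm it, so "unmoved" rests on looking at the pictures.

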